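# Tighten the filter stand's hold-down bolt with a ring key in short swings

### The job

Take the red-handled ring key from its rest, set it fully down over the brass square bolt of the filter stand, and tighten the bolt clockwise with the key, in short swings between the two steel posts (lift the key off, swing it back, seat it again), until the bolt comes up against its stop and is firmly tight, without forcing it. Turn the bolt only with the key, never with the fingers, and never back the other way; leave the key sitting fully down on the bolt, let go of, and do not disturb the other things on the bench.

Things in the scene. Friction and masses are not known exactly. Their poses are not given: they have to be found in the camera images.
- stand: Fixed filter stand: foot 165 x 160 x 15 mm; white housing behind the bolt, top at 80 mm (disc on it 98 mm). Origin on the table under the bolt's axis, z up; its open front, where the key's handle swings, is -x. Two 14 mm steel posts, top at 80 mm, stand 58 mm from the bolt's axis, 62 degrees either side of -x: the seated key's handle can swing 45 degrees either side of -x; 40 is safe.
- bolt_head (a point): Centre of the underside of the bolt's 24 mm square, 10 mm high brass head, on its axis, 50 mm above the table, at the top of the flange on which the key's ring rests. x and y square to the head's flats, z up; turns with the bolt. Clockwise from above tightens: 90 to 116 degrees of turn (it varies) against 0.4 N m of friction, then a firm stop. The bolt does not rise or sink.
- collar (a joint): Twist (rad) of the black rubber collar under the bolt, 0 at rest, positive clockwise from above; 6 N m per rad, so it shows the torque on the bolt. Firmly tight is 0.15 or more (0.9 N m about the bolt's axis: force across the handle times its distance, plus the twist in the hand), held 0.2 s; over 0.35 (2.1 N m) is forced; below -0.06 is turning it back. Aim at 1.2 N m.
- key: Ring key, 0.13 to 0.21 kg, balanced near the ring: steel ring 49 mm across, 14 mm high; eight-toothed hole, fits the square head whenever key x is at a multiple of 45 degrees to its flats, with 1 mm clearance and 9 degrees of play either way. Origin on the ring's axis at its underside, z up; the handle runs along -x. Lift 13 mm or more to clear the head.
- key_grip (a point): Point to grip on the key: middle of its straight red handle, 100 mm from the ring's axis (key -x), 7 mm above the key's underside. The handle is 16 mm wide, 14 mm high, runs from 23 to 151 mm from the ring's axis, level with the ring's underside; grip it across its width.
- key_rest: Grey fixed rest for the key; origin on the table under the parked ring's axis. A 50 x 50 mm block under the ring and a saddle 14 mm long under the handle, 140 mm from the ring's axis along -x, both 35 mm high; base plate 70 mm wide, 6 mm thick. The key lies loose on top, underside 35 mm above the table.
- flask: Empty glass conical flask, 84 mm wide, 130 mm high, loose bystander; origin under its base.
- dish: Single petri dish, 60 mm wide, 14.5 mm high, loose bystander; origin under its base.
- dish_stack: Two petri dishes as one stack, 60 mm wide, 29 mm high, loose bystander; origin under its base.
- pipette_gun: White L-shaped pipette controller lying flat, 120 x 35 x 26 mm with a side grip reaching 85 mm along +y and a red nozzle along +x, loose bystander; origin under its barrel.
- spray_bottle: White bottle with a blue cap, 60 mm wide, 150 mm high, loose bystander; origin under its base.
- funnel_cup: Steel funnel cup, 64 mm wide, 60 mm high, loose bystander; origin under its base.
Not all that is in view belongs to the job. What is shaped like the stand but purple or turquoise is not meant. Of the things shaped like the key, the steel one is meant.

How it is judged (in metres and radians):
On the way, in this order (a step that is already met when the one before it is completed fails the run):
1. the key is seated fully down over the bolt's head (horizontal distance between key and bolt_head below 0.006 m and z of key in the frame of bolt_head between -0.003 and 0.004 m and angle between key's own z axis and vertical below 0.1 rad), for 0.1 s.
2. with the key seated, the bolt is firmly tight against its stop: collar twisted 0.15 rad or more, for 0.2 s (all of step 1 and value of joint collar above 0.15 rad), for 0.2 s.
At the end, for the whole second after the job is handed in: The bolt has been tightened and not turned back; the key sits on the bolt's flange (within 4 mm in height, 6 mm of the axis, tilted less than 0.1 rad), at rest and released (all of step 1 and linear speed of key below 0.02 m/s and contact force between the fingers and key below 0.3 N); the robot touches nothing.
It fails at once if the bolt is forced: collar twisted more than 0.35 rad (value of joint collar above 0.35 rad).
It fails at once if the bolt is turned back (anticlockwise) (value of joint collar below -0.06 rad).
It fails at once if the bolt is touched by the fingers (contact force between the fingers and bolt above 1 N).
It fails at once if a bystander is moved more than 20 mm or tipped (distance of any of flask, dish, dish_stack, pipette_gun, spray_bottle, funnel_cup from where it was at the start of the episode above 0.02 m or angle between any of flask, dish, dish_stack, pipette_gun, spray_bottle, funnel_cup's own z axis and vertical above 0.3 rad).
It also fails if it takes over 72 s, if anything falls off the work surface, if the arm or the gripper's body presses on something with over 40 N, if the wrist force passes 120 N, or if a joint passes its speed limit or range.

### The arm

A 6-joint arm with a two-finger parallel gripper is mounted at the origin on the work surface. World frame = base frame: x ahead of the robot, y to its left, z up, the work surface at z = 0. Lengths are in mm, angles in rad, forces in N, time in s.
With the tool pointing down it reaches from about 325 to 1000 mm from the base axis. Payload 5.1 kg.
Tool frame: the origin (TCP) lies on the centre line of the jaws, within the pads' length; the fingertips stand 25 mm ahead of it and the grasp point (between the pads) lies 6 mm ahead of it; z points along the fingers, y is the line along which they close (so a half turn about z gives the same grasp; the last joint's range is limited). The gripper opens to 85 mm and grips with 20 to 120 N. Pads are 22 mm wide; open, the fingers measure 114 mm over their backs; the gripper's body (76 mm by 85 mm) begins 54 mm behind the grasp point. The pads swing forward as they close: fully open they stand 13 mm farther back than shut.
Start: joints at [1.035, 0.124, 1.65, -0, 1.367, -0.083], TCP at [284.383, 584.475, 256.322] pointing down, gripper open.
Joint ranges: [-2.61, 2.61], [-1.02, 2.33], [0.03, 2.71], [-1.35, 4.49], [0.32, 2.68], [-2.91, 2.91]. Speed limits (rad/s): [2.57, 2.57, 3.14, 3.14, 3.14, 3.14].

### API

Orientations are given as a rotation vector (axis times angle).
In Python, from bench import manip, optics gives the robot as it stands.
- The arm moves only by the tool apply_moves, never from a script. Its argument "rows" is a list of rows, each a list of 5 numbers: the opening, from 0 (shut) to 1 (fully open), then the shift along the tool's x, y, z in m, then the turn about the tool's z in rad. A call has 1 to 20 rows; each row is the pose to reach, as a shift and turn from the pose commanded when the call began, along the tool's axes at that moment; what a row does not reach only later rows make up. A row lasts 1/10 s, in which the tool goes at most 50 mm and 8.59 degrees, less where a joint would pass 70% of its speed; a pose out of reach is approached as far as the arm can. A call with a gripper value outside its range is refused whole. The fingers move at their own pace and stop on an object; the grip force is fixed at half the most. Time passes only in rows, so rows that repeat a pose let the fingers close. It gives the time, the measured TCP pose, the force, the opening and the grip force at its end, in the units of the state.
- manip.observe(): the state, without advancing time (a new reading comes with each control period).
- optics.read_camera(name): name is "side" or "top" or "wrist"; returns (picture, depth): 480x640x3 uint8, red, green, blue; 480x640 float32, mm along the optical axis (not along the pixel's ray), 0 where there is no reading.
- optics.camera_params(name): a dict with "fov_y" (degrees; the focal length in pixels is half the picture's height over the tangent of half this angle, whatever the lens; pixels are square), "cx", "cy" (the principal point, pixels), "extrinsics" (4x4, takes a point from world to camera coordinates). Camera axes: x right, y down, z forward; pixel columns grow to the right and rows downward; lengths in mm; the calibration is good to about 2 mm. The wrist camera is an equidistant fisheye: a pixel r from the principal point sees the ray r / f radians off the axis. A picture is of the moment at which its call begins: read the wrist's pose just before it. camera_params takes no time and is no camera call; for the wrist camera it gives the pose at the moment of the call.
- manip.close_job(): hands the job in; it is judged then, once.
The state is a dict: "t": time; "joints": joint angles; "qvel": joint speeds; "tau": joint torques, N m; "tool_pos": TCP position; "tcp_rot": TCP orientation; "force": force on the tool from outside, world axes, zero at the start; "ft_torque": the same for the moment, N m; "grip_width": finger opening in mm; "grasp_force": force on a finger pad.
Only numpy, scipy, OpenCV 4.12 (cv2) and the standard library are available. Lean on these libraries where they do the work, as an engineer would, in place of code of your own. Each camera call takes 0.05 s, during which the arm holds its last target. There are 200 camera calls.

## Working session

There is one attempt and no reset: what is moved stays moved. The work goes in short steps, Python scripts to look and compute and a tool call to move; the robot and the scene stay as the last step left them, time stands still between calls to the robot, and variables do not carry over. Pictures are saved under pics/ and viewed, at most 10 in all, crops included, and the job is handed in when it is done.

Besides the shell and the picture viewer there is one more tool, called after "Request:" as name(argument=value, ...) on one line, values as JSON. apply_moves: Moves the arm, as the interface text tells. Its arguments: {"type":"object","properties":{"rows":{"type":"array","items":{"type":"array","items":{"type":"number"}}}},"required":["rows"]}

```bash
ls; mkdir -p pics; python3 - <<'E'
from bench import manip, optics
import cv2,numpy as np
for n in("top","side"):
    p,d=optics.read_camera(n); cv2.imwrite(f"pics/{n}0.png",p[:,:,::-1]); np.savez(f"{n}0.npz",p=p,d=d)
    print(n,optics.camera_params(n))
print(manip.observe())
E
```

```text
pics
top {'fov_y': 53.80648642545207, 'cx': 318.18509992136666, 'cy': 244.96796322816596, 'extrinsics': array([[ 1.71980843e-02, -9.99533034e-01,  2.52574739e-02,
        -3.18408369e+01],
       [-9.98780857e-01, -1.83432158e-02, -4.58293142e-02,
         4.89286674e+02],
       [ 4.62712167e-02, -2.44385050e-02, -9.98629928e-01,
         1.23731981e+03],
       [ 0.00000000e+00,  0.00000000e+00,  0.00000000e+00,
         1.00000000e+00]])}
side {'fov_y': 47.3645888701361, 'cx': 321.5031339998099, 'cy': 243.75224038701776, 'extrinsics': array([[ 9.80566415e-01, -1.96185994e-01,  7.49117415e-04,
        -4.83277103e+02],
       [-1.30861866e-01, -6.56902116e-01, -7.42532681e-01,
         1.07368886e+02],
       [ 1.46166609e-01,  7.28004578e-01, -6.69809418e-01,
         1.18932634e+03],
       [ 0.00000000e+00,  0.00000000e+00,  0.00000000e+00,
         1.00000000e+00]])}
{'t': 0.1, 'joints': array([ 1.03540165e+00,  1.24427304e-01,  1.65152830e+00,  4.21317674e-07,
        1.36753133e+00, -8.25941427e-02]), 'qvel': array([-9.69464383e-04, -1.27889583e-03, -3.44744109e-03, -1.16989773e-03,
        2.26996858e-03,  4.24924562e-05]), 'tau': array([ 3.76510179e-04, -4.24926031e+01, -3.66656148e+01, -9.27416863e-05,
        3.93279159e-03,  2.00983396e-05]), 'tool_pos': array([284.12780941, 584.04650393, 255.18945765]), 'tcp_rot': array([-7.05067252e-01, -3.06085853e+00,  2.83389893e-03]), 'force': array([ 0.04413412, -0.21399207,  0.32854691]), 'ft_torque': array([-0.03754771, -0.00333168,  0.00259095]), 'grasp_force': 0.0, 'grip_width': 85.22520535456785}
```

View pics/top0.png

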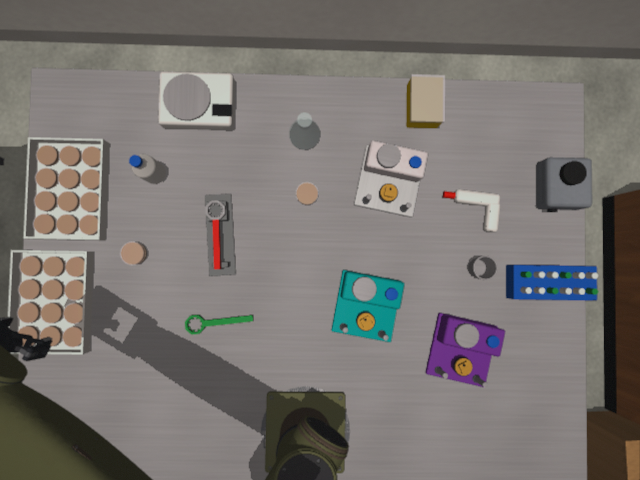

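View pics/side0.png

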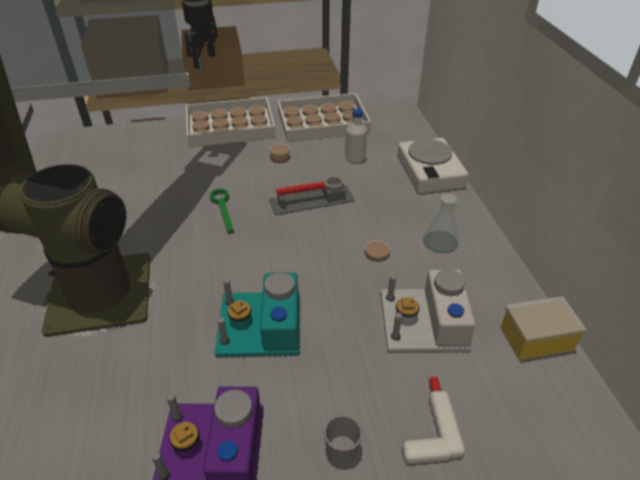

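The top view shows the white stand with its bolt at (389,192), posts at (366,202) and (407,206). The red-handled key's ring is at (216,210), with the handle end at about (218,265). In the side view the key runs (280,190)-(335,186) and the bolt is at (407,306).

```bash
cat > h.py <<'E'
from bench import manip, optics
import cv2,numpy as np
from scipy.spatial.transform import Rotation as R
def ray(n,uv,c=None):
    c=c or optics.camera_params(n); E=c["extrinsics"]; f=240/np.tan(np.radians(c["fov_y"]/2))
    x=(np.atleast_2d(uv).astype(float)-[c["cx"],c["cy"]])/f
    if n=="wrist":
        r=np.linalg.norm(x,axis=1,keepdims=True); d=np.c_[x*np.sinc(r/np.pi)/1.0,np.cos(r)]
    else: d=np.c_[x,np.ones(len(x))]
    return -E[:3,:3].T@E[:3,3], d@E[:3,:3]
def plane(n,uv,z,c=None):
    o,d=ray(n,uv,c); return o+d*((z-o[2])/d[:,2])[:,None]
def blobs(m,amin):
    n,l,s,c=cv2.connectedComponentsWithStats(m.astype(np.uint8)); return [(c[i],s[i],l==i) for i in range(1,n) if s[i,4]>=amin]
def hsv(p): return cv2.cvtColor(p,cv2.COLOR_RGB2HSV).astype(int)
E
cat > m.py <<'E'
from h import *
for n,box in(("top",(190,150,430,290)),("side",(240,160,480,350))):
    p=np.load(n+"0.npz")["p"]; H=hsv(p); h,s,v=H[...,0],H[...,1],H[...,2]
    red=((h<6)|(h>174))&(s>180)&(v>90); br=(h>10)&(h<22)&(s>140)&(v>100)
    for nm,m,z in(("red",red,49),("brass",br,60)):
        for c,st,l in blobs(m,25):
            ys,xs=np.nonzero(l); q=plane(n,np.c_[xs,ys],z)[:,:2]
            w,V=np.linalg.eigh(np.cov(q.T)); 
            ext=np.ptp((q-q.mean(0))@V,axis=0)
            print(n,nm,c.round(1),st[4],q.mean(0).round(1),"ext",ext.round(),"ax",V[:,1].round(3))
E
python3 m.py; python3 - <<'E'
from h import *
p=np.load("top0.npz")["p"]; print(plane("top",[[216,210],[218,265],[217,192],[222,275]],40).round(), plane("top",[[366,202],[407,206]],80).round())
a=cv2.resize(p[180:290,170:270],None,fx=4,fy=4,interpolation=2);b=cv2.resize(p[130:240,340:440],None,fx=4,fy=4,interpolation=2)
cv2.imwrite("pics/c1.png",np.hstack([a,b])[:,:,::-1])
E
```

```text
top red [448.7 194.6] 64 [ 624.9 -358.3] ext [14. 29.] ax [0.04  0.999]
top red [216.1 244.1] 296 [485.6 237.8] ext [ 16. 123.] ax [-0.998 -0.057]
top brass [388.3 192.1] 224 [ 626.3 -199.2] ext [42. 43.] ax [0.583 0.813]
top brass [365.4 321.1] 235 [ 297.3 -144.5] ext [40. 43.] ax [-0.007  1.   ]
top brass [463.  366.5] 224 [ 186.7 -393.4] ext [41. 41.] ax [-0.719  0.695]
side red [299.7 187.5] 150 [482.4 230.3] ext [ 15. 120.] ax [-0.998 -0.07 ]
side red [434.5 383.6] 78 [ 617.7 -389.7] ext [12. 23.] ax [0.176 0.984]
side brass [407.1 305.7] 217 [ 622.7 -215.1] ext [41. 40.] ax [-0.814  0.581]
side brass [238.4 309.4] 228 [ 294.2 -159.5] ext [40. 43.] ax [-0.53   0.848]
side brass [183.1 434.6] 461 [ 184.4 -407.7] ext [41. 43.] ax [-0.943 -0.334]
[[574. 242.  40.]
 [432. 233.  40.]
 [620. 241.  40.]
 [407. 222.  40.]] [[ 597. -140.   80.]
 [ 589. -243.   80.]]
```

View pics/c1.png

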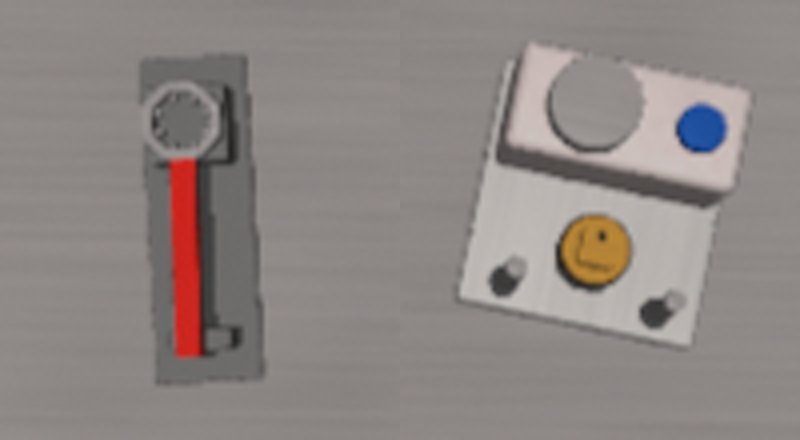

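The crop shows the key lying slightly off the rest's axis (handle yaw about 183°), and the brass flange and square with the stand rotated about -12°. I'll move above the key and look with the wrist camera.

Request:
apply_moves(rows=[[1,-0.04,-0.03,0,-0.1],[1,-0.08,-0.06,0,-0.2],[1,-0.12,-0.085,0,-0.3],[1,-0.16,-0.115,0,-0.4],[1,-0.2,-0.145,0,-0.5],[1,-0.24,-0.175,0,-0.51],[1,-0.28,-0.2,0,-0.51],[1,-0.32,-0.23,0,-0.51],[1,-0.32,-0.23,0,-0.51],[1,-0.32,-0.23,0,-0.51],[1,-0.32,-0.23,0,-0.51],[1,-0.32,-0.23,0,-0.51]])

```text
t: 1.3
tool_pos: [470.8, 238.8, 256.1]
tcp_rot: [0.093, -3.14, -0.0]
force: [-0.9, 0.0, 0.4]
grip_width: 85.3
grasp_force: 0.0
```

```bash
cat >> h.py <<'E'
def snap(n,f):
    s=manip.observe(); c=optics.camera_params(n); p,d=optics.read_camera(n)
    np.savez(f+".npz",p=p,d=d,c=np.array([c],dtype=object)); return s,c,p,d
E
python3 - <<'E'
from h import *
s,c,p,d=snap("wrist","w1"); cv2.imwrite("pics/w1.png",p[:,:,::-1])
Rm=R.from_rotvec(s["tcp_rot"]).as_matrix(); E=c["extrinsics"]; o=-E[:3,:3].T@E[:3,3]
print(s["t"],s["tool_pos"],s["joints"],c["fov_y"],"cam in tool",Rm.T@(o-s["tool_pos"]),"\nR",Rm.round(3),(Rm.T@E[:3,:3].T).round(2))
H=hsv(p);h,sa,v=H[...,0],H[...,1],H[...,2]
red=((h<6)|(h>174))&(sa>180)&(v>90)
for cc,st,l in blobs(red,100):
    ys,xs=np.nonzero(l); q=plane("wrist",np.c_[xs,ys],49,c)[:,:2]
    w,V=np.linalg.eigh(np.cov(q.T)); print(cc,st[4],q.mean(0),np.ptp((q-q.mean(0))@V,axis=0),V[:,1], np.median(d[l]))
E
```

```text
1.3 [470.81287165 238.84168255 256.09575021] [ 3.67657427e-01 -1.48580496e-01  1.92049242e+00  2.27679477e-04
  1.37010211e+00 -1.26249919e+00] 65.70646984690485 cam in tool [  81.219502      0.50846189 -117.5128566 ] 
R [[-0.998 -0.059 -0.   ]
 [-0.059  0.998  0.   ]
 [ 0.     0.    -1.   ]] [[-0.   -0.95 -0.32]
 [ 1.    0.   -0.  ]
 [ 0.   -0.32  0.95]]
[318.80079505 218.25618375] 2264 [479.4039163  235.99917462] [ 15.67347473 126.75600241] [-0.99837563 -0.05697455] 336.0264
```

View pics/w1.png

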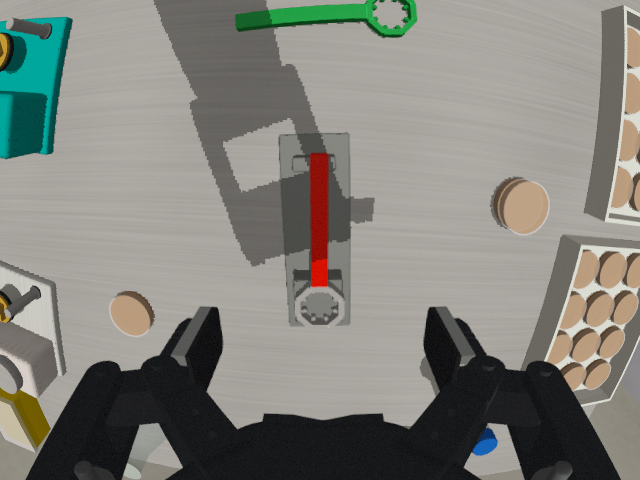

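The wrist view shows the key: red handle (319,153)-(320,286), ring at about (319,306), nothing close by to collide with. I'll take the ring centre and handle ends as a check.

```bash
python3 - <<'E'
from h import *
z=np.load("w1.npz",allow_pickle=True); p,d,c=z["p"],z["d"],z["c"][0]
H=hsv(p);h,sa,v=H[...,0],H[...,1],H[...,2]
red=((h<6)|(h>174))&(sa>180)&(v>90)
ys,xs=np.nonzero(red&(abs(np.arange(640)-319)<40)); q=plane("wrist",np.c_[xs,ys],49,c)[:,:2]
u=np.array([.9984,.057]); t=q@u; print("handle ends t",t.min(),t.max(),"mid",(t.min()+t.max())/2)
# ring: bright grey pixels in window, on plane 49
m=np.zeros_like(red); m[275:335,290:350]=True
rg=m&(sa<40)&(v>140)
ys,xs=np.nonzero(rg); print(len(xs)); pts=np.c_[xs,ys]
(cx,cy),r=cv2.minEnclosingCircle(plane("wrist",pts,49,c)[:,:2].astype(np.float32)); print("ring",cx,cy,r,"t",np.array([cx,cy])@u)
E
```

```text
handle ends t 432.00557365883606 558.7645765991781 mid 495.3850751290071
1243
ring 582.0308837890625 242.23851013183594 36.18507385253906 t 594.9072294525146
```

Request:
apply_moves(rows=[[1,0.001,-0.003,0.04,0],[1,0.001,-0.003,0.08,0],[1,0.001,-0.003,0.12,0],[1,0.001,-0.003,0.15,0],[1,0.001,-0.003,0.175,0],[1,0.001,-0.003,0.195,0],[1,0.001,-0.003,0.208,0],[1,0.001,-0.003,0.208,0],[0.5,0.001,-0.003,0.208,0],[0.3,0.001,-0.003,0.208,0],[0.1,0.001,-0.003,0.208,0],[0,0.001,-0.003,0.208,0],[0,0.001,-0.003,0.208,0],[0,0.001,-0.003,0.208,0],[0,0.001,-0.003,0.208,0],[0,0.001,-0.003,0.208,0]])

```text
t: 2.95
tool_pos: [471.3, 234.8, 49.2]
tcp_rot: [-0.09, 3.139, 0.001]
force: [-2.1, -0.3, 5.3]
grip_width: 15.3
grasp_force: 59.3
```

Request:
apply_moves(rows=[[0,0,0,-0.01,0],[0,0,0,-0.03,0],[0,0,0,-0.06,0],[0,0,0,-0.1,0],[0,0,0,-0.14,0],[0,0,0,-0.16,0],[0,0,0,-0.16,0],[0,0,0,-0.16,0]])

```text
t: 3.75
tool_pos: [470.0, 234.3, 207.4]
tcp_rot: [0.09, -3.139, 0.001]
force: [-0.4, -0.2, -2.7]
grip_width: 14.7
grasp_force: 58.5
```

```bash
sed -i 's/("brass",br,60)/("brass",br,50)/' m.py; python3 m.py | grep brass; python3 - <<'E'
from h import *
s,c,p,d=snap("wrist","w2"); cv2.imwrite("pics/w2.png",p[100:400,120:520,::-1])
print(s["t"],s["tool_pos"],R.from_rotvec(s["tcp_rot"]).as_matrix().round(4).tolist(),s["grip_width"],s["force"],s["ft_torque"],s["joints"].round(2))
E
```

```text
top brass [388.3 192.1] 224 [ 627.9 -200.9] ext [43. 43.] ax [0.583 0.813]
top brass [365.4 321.1] 235 [ 296.2 -145.8] ext [41. 43.] ax [-0.007  1.   ]
top brass [463.  366.5] 224 [ 184.7 -396.8] ext [41. 42.] ax [-0.719  0.695]
side brass [407.1 305.7] 217 [ 626.5 -206.8] ext [41. 41.] ax [-0.814  0.581]
side brass [238.4 309.4] 228 [ 294.  -150.6] ext [41. 44.] ax [-0.53   0.848]
side brass [183.1 434.6] 461 [ 182.8 -401.8] ext [42. 43.] ax [-0.943 -0.334]
3.75 [470.04465293 234.34977253 207.38667947] [[-0.9984, -0.0571, -0.0013], [-0.0571, 0.9984, -0.0004], [0.0013, -0.0004, -1.0]] 14.742296860177627 [-0.42618897 -0.19328403 -2.65567166] [-0.03754715  0.13712937 -0.0184761 ] [ 0.36 -0.12  1.98  0.    1.28 -1.27]
```

View pics/w2.png

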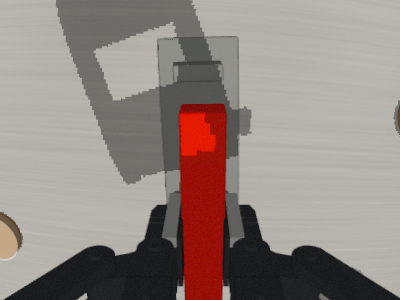

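The crop shows the handle's tail between the pads, with the tail edge at about full-image row 205; the hand hides the ring. I'll move to a place where the wrist camera sees the bolt beside the hand.

Request:
apply_moves(rows=[[0,-0.01,-0.02,0,0],[0,-0.03,-0.055,0,0],[0,-0.052,-0.095,0,0],[0,-0.074,-0.135,0,0],[0,-0.096,-0.175,0,0],[0,-0.118,-0.215,0,0],[0,-0.14,-0.255,0,0],[0,-0.162,-0.295,0,0],[0,-0.182,-0.33,0,0],[0,-0.195,-0.355,0,0],[0,-0.2,-0.365,0,0],[0,-0.2,-0.365,0,0],[0,-0.2,-0.365,0,0],[0,-0.2,-0.365,0,0]])

```text
t: 5.2
tool_pos: [690.5, -116.9, 207.6]
tcp_rot: [0.092, -3.139, -0.001]
force: [0.2, -0.2, -1.7]
grip_width: 14.3
grasp_force: 58.7
```

```bash
python3 - <<'E'
from h import *
s,c,p,d=snap("wrist","w3"); cv2.imwrite("pics/w3.png",p[:,:,::-1])
print(s["t"],s["tool_pos"],R.from_rotvec(s["tcp_rot"]).as_matrix().round(4).tolist(),s["grip_width"],s["force"],s["ft_torque"],s["joints"].round(2))
H=hsv(p);h,sa,v=H[...,0],H[...,1],H[...,2]
br=(h>10)&(h<24)&(sa>130)&(v>80)
for cc,st,l in blobs(br,300):
    ys,xs=np.nonzero(l); q=plane("wrist",np.c_[xs,ys],50,c)[:,:2]
    print(cc,st,q.min(0),q.max(0),(q.min(0)+q.max(0))/2, np.median(d[l]))
Rm=R.from_rotvec(s["tcp_rot"]).as_matrix()
z=np.load("w2.npz",allow_pickle=True); 
for pp,cc,ss in((p,c,s["tool_pos"]),(z["p"],z["c"][0],np.array([470.045,234.35,207.387]))):
    H=hsv(pp); red=((H[...,0]<6)|(H[...,0]>174))&(H[...,1]>180)&(H[...,2]>60); red[:, :290]=0; red[:,350:]=0; red[:150]=0
    ys,xs=np.nonzero(red); 
    for r0 in range(ys.min(),ys.min()+70,10):
        x=xs[ys==r0]; q=plane("wrist",[[x.min(),r0],[x.max()+1,r0]],ss[2],cc); print(r0,x.min(),x.max(),((q-ss)@Rm).round(1)[:,:2].tolist())
E
```

```text
5.2 [ 690.46611112 -116.8682497   207.61939454] [[-0.9983, -0.0586, -0.0014], [-0.0586, 0.9983, 0.0007], [0.0014, 0.0007, -1.0]] 14.331533413432691 [ 0.17266525 -0.218999   -1.67395935] [-0.02255499  0.15364182 -0.04746375] [-0.24  0.26  1.57  0.    1.31 -1.87]
[212.42902839 138.08636545] [ 185  110   56   58 2501] [ 604.30859953 -225.9857296 ] [ 648.08230437 -181.91723717] [ 626.19545195 -203.95148338] 259.99268
204 303 342 [[53.9, -6.0], [53.9, 7.0]]
214 299 346 [[50.6, -7.4], [50.6, 8.4]]
224 299 346 [[47.2, -7.4], [47.2, 8.4]]
234 299 345 [[43.7, -7.5], [43.7, 8.1]]
244 300 345 [[40.2, -7.2], [40.2, 8.2]]
254 300 345 [[36.6, -7.3], [36.6, 8.3]]
264 300 345 [[32.9, -7.4], [32.9, 8.4]]
204 302 343 [[53.9, -6.2], [53.9, 7.4]]
214 299 345 [[50.6, -7.3], [50.6, 8.1]]
224 299 345 [[47.2, -7.3], [47.2, 8.2]]
234 299 345 [[43.7, -7.4], [43.7, 8.2]]
244 299 345 [[40.2, -7.5], [40.2, 8.3]]
254 300 345 [[36.6, -7.2], [36.6, 8.3]]
264 300 344 [[33.0, -7.3], [32.9, 8.1]]
```

View pics/w3.png

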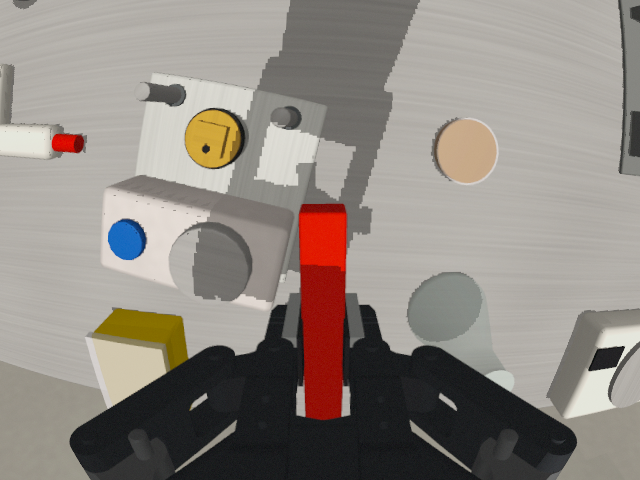

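The wrist view shows the brass flange at (212,138) with its square head (faint edges, dark dot at (206,149)) and the key tail in the hand at (323,205). The depth image should separate the head (z 60) from the flange (z 50).

```bash
python3 - <<'E'
from h import *
z=np.load("w3.npz",allow_pickle=True); p,d,c=z["p"],z["d"],z["c"][0]
ys,xs=np.mgrid[95:185,170:260]; uv=np.c_[xs.ravel(),ys.ravel()]
o,dr=ray("wrist",uv,c); dc=dr@c["extrinsics"][:3,:3].T
P=o+dr*(d[ys,xs].ravel()/dc[:,2])[:,None]
near=np.hypot(*(P[:,:2]-[626,-204]).T)<20
print(np.histogram(P[near,2],bins=[40,46,48,50,52,54,56,58,60,62,64,70]))
hd=near&(P[:,2]>55.5)
r=cv2.minAreaRect(P[hd,:2].astype(np.float32)); print(hd.sum(),r)
# stand foot yaw: white housing top z~80
m=(P[:,2]>70); print(m.sum(), P[m].mean(0) if m.any() else "")
ys,xs=np.mgrid[60:320,90:330]; uv=np.c_[xs.ravel(),ys.ravel()]; o,dr=ray("wrist",uv,c); dc=dr@c["extrinsics"][:3,:3].T
P=o+dr*(d[ys,xs].ravel()/dc[:,2])[:,None]
for zl,zh in((10,22),(70,84)):
    m=((P[:,2]>zl)&(P[:,2]<zh)).reshape(ys.shape)
    m=cv2.morphologyEx(m.astype(np.uint8),cv2.MORPH_OPEN,np.ones((3,3)))
    for cc,st,l in blobs(m,20): print(zl,cc.round(),st[4],(q:=P[l.ravel()]).mean(0).round(1), cv2.minAreaRect(q[:,:2].astype(np.float32)))
cv2.imwrite("pics/b.png",cv2.resize(p[100:176,174:250],None,fx=7,fy=7,interpolation=2)[:,:,::-1])
E
```

```text
(array([  0,   2, 464, 459,  32,  27,  27, 532, 499,   1,   0]), array([40, 46, 48, 50, 52, 54, 56, 58, 60, 62, 64, 70]))
1064 ((626.057373046875, -204.33981323242188), (24.95195770263672, 24.64167022705078), 77.30304718017578)
25 [ 609.51276504 -121.18414556  325.24733379]
10 [145.  84.] 15340 [ 632.5 -195.8   15. ] ((662.1354370117188, -211.076416015625), (160.03895568847656, 163.7978057861328), 79.02623748779297)
10 [ 46. 256.] 258 [ 810.  -307.4   15.3] ((810.0811767578125, -305.250732421875), (2.6821558475494385, 70.41165924072266), 0.4834502041339874)
70 [54. 31.] 332 [ 590.  -247.6   78.3] ((589.9025268554688, -248.82302856445312), (13.751338005065918, 13.595027923583984), 61.74366760253906)
70 [191.  57.] 342 [ 609.1 -148.7   79.4] ((609.2020874023438, -148.86111450195312), (13.179810523986816, 13.37561321258545), 38.04011917114258)
70 [101. 180.] 9496 [ 698.2 -215.    79.2] ((705.6387329101562, -219.31427001953125), (149.85935974121094, 69.60114288330078), 78.89555358886719)
```

View pics/b.png

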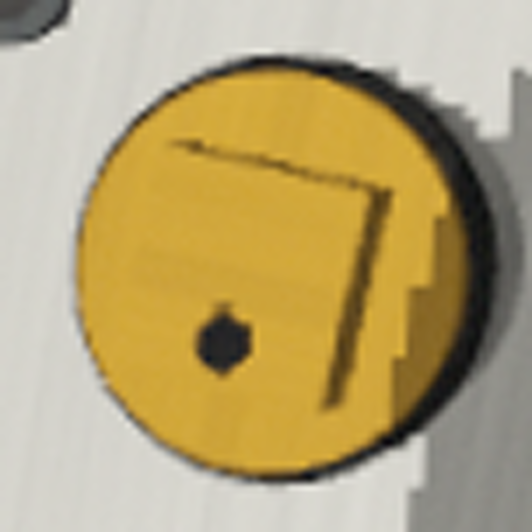

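The depth gives the bolt centre at (626.1,-204.2), a head 24.8 mm square with flats at -12.7°, and the posts at 57.6 mm (right), so stand yaw is -11°. I'll start with the key at about +39° relative and end at -40°.

Request:
apply_moves(rows=[[0,0.02,-0.015,0,-0.04],[0,0.05,-0.04,0,-0.12],[0,0.08,-0.065,0,-0.21],[0,0.11,-0.087,0,-0.3],[0,0.14,-0.11,0,-0.38],[0,0.155,-0.122,0,-0.42],[0,0.158,-0.124,0,-0.43],[0,0.158,-0.124,0,-0.43],[0,0.158,-0.124,0.03,-0.43],[0,0.158,-0.124,0.065,-0.43],[0,0.158,-0.124,0.09,-0.43],[0,0.158,-0.124,0.098,-0.43],[0,0.158,-0.124,0.098,-0.43],[0,0.158,-0.124,0.098,-0.43]])

```text
t: 6.65
tool_pos: [541.9, -251.1, 111.9]
tcp_rot: [-0.758, 3.047, -0.002]
force: [0.3, -0.6, -0.8]
grip_width: 15.0
grasp_force: 58.6
```

```bash
cat > ring.py <<'E'
from h import *
s=manip.observe(); T=s["tool_pos"]; Rm=R.from_rotvec(s["tcp_rot"]).as_matrix()
yaw=np.degrees(np.arctan2(Rm[1,0],Rm[0,0]))%360
rc=T+Rm@[-97.5,.5,0]; print("t",s["t"],"TCP",T.round(1),"yaw",yaw.round(2),"rel",(yaw-169).round(2),"ring nominal",rc.round(1),"F",s["force"].round(1),"M",s["ft_torque"].round(2))
for n in("top","side"):
    c=optics.camera_params(n); p,d=optics.read_camera(n); ys,xs=np.mgrid[100:400,300:500]; uv=np.c_[xs.ravel(),ys.ravel()]
    o,dr=ray(n,uv,c); dc=dr@c["extrinsics"][:3,:3].T
    P=o+dr*(d[ys,xs].ravel()/dc[:,2])[:,None]; L=(P-T)@Rm
    H=hsv(p[100:400,300:500]).reshape(-1,3); ok=(abs(L[:,2])<25)&(abs(L[:,1])<35)
    red=ok&((H[:,0]<6)|(H[:,0]>174))&(H[:,1]>170)
    rg=ok&(L[:,0]<-68)&(L[:,0]>-135)&(H[:,1]<60)
    for nm,m in(("red",red),("ring",rg)):
        if m.sum()>8: print(n,nm,m.sum(),"min",L[m].min(0).round(1),"max",L[m].max(0).round(1),"med",np.median(L[m],axis=0).round(1), "circ",[np.round(v,1) for v in cv2.minEnclosingCircle(L[m,:2].astype(np.float32))])
E
python3 ring.py
```

```text
t 6.65 TCP [ 541.9 -251.1  111.9] yaw 207.96 rel 38.96 ring nominal [ 627.8 -205.   112. ] F [ 0.3 -0.6 -0.8] M [-0.1   0.08  0.02]
top red 106 min [-77.5  -5.5  -5.2] max [33.1  9.  13.8] med [-57.7   3.    2. ] circ [array([-22.2,   0.1]), np.float64(55.4)]
top ring 199 min [-128.3  -24.8   -3.3] max [-80.2  25.5  18.3] med [-106.1   -3.4    2.9] circ [array([-104.1,    0.3]), np.float64(26.3)]
side red 202 min [-74.3 -10.3  -4.3] max [51.5  5.7  7.5] med [25.9 -3.9 -0.4] circ [array([-11.4,  -5.4]), np.float64(63.0)]
side ring 367 min [-126.1  -27.3   -4.7] max [-76.8  24.7  15. ] med [-103.8   -3.6    1.6] circ [array([-101.4,   -1.7]), np.float64(27.3)]
```

```bash
python3 - <<'E'
from h import *
for n in("top","side"):
    z=np.load(n+"0.npz"); p,d=z["p"],z["d"]; c=optics.camera_params(n)
    ys,xs=np.mgrid[100:400,300:500]; uv=np.c_[xs.ravel(),ys.ravel()]; o,dr=ray(n,uv,c); dc=dr@c["extrinsics"][:3,:3].T
    P=o+dr*(d[ys,xs].ravel()/dc[:,2])[:,None]
    k=np.hypot(*(P[:,:2]-[626,-204]).T)<30
    for lo,hi in((46,70),(54.5,70)):
        m=k&(P[:,2]>lo)&(P[:,2]<hi); q=P[m]; print(n,lo,m.sum(),q[:,:2].min(0).round(1),q[:,:2].max(0).round(1),np.round((q[:,:2].min(0)+q[:,:2].max(0))/2,1),np.median(q[:,2]).round(1),q[:,:2].mean(0).round(1))
E
python3 ring.py
```

```text
top 46 225 [ 607.6 -224.1] [ 652.3 -179.8] [ 630. -202.] 51.9 [ 629.3 -201.6]
top 54.5 94 [ 612.  -216.1] [ 642.4 -186.5] [ 627.2 -201.3] 59.4 [ 628.8 -202. ]
side 46 344 [ 603.2 -230.6] [ 649.4 -184.3] [ 626.3 -207.5] 52.0 [ 625.2 -210.3]
side 54.5 136 [ 614.6 -222.4] [ 640.6 -188.9] [ 627.6 -205.7] 60.3 [ 627.2 -206.4]
t 6.75 TCP [ 542.1 -251.7  112.6] yaw 207.93 rel 38.93 ring nominal [ 628.  -205.5  112.8] F [ 0.   0.6 -0.5] M [-0.08  0.04  0.02]
top red 104 min [-77.7  -5.1  -2.6] max [34.   9.2 11.5] med [-56.7   3.    2.1] circ [array([-21.8,  -0.4]), np.float64(56.0)]
top ring 203 min [-128.5  -24.9   -3.1] max [-72.3  25.5  15.7] med [-106.3   -3.5    3.3] circ [array([-100.4,    0.8]), np.float64(29.6)]
side red 204 min [-73.   -9.9  -4. ] max [51.   5.4  8.8] med [26.7 -3.4  0.2] circ [array([-11. ,  -2.4]), np.float64(62.1)]
side ring 365 min [-127.5  -26.4   -3.2] max [-75.   25.1  16.2] med [-104.1   -2.4    2.6] circ [array([-99.1,   0.9]), np.float64(28.4)]
```

Request:
apply_moves(rows=[[0,0.002,0.002,0.01,0],[0,0.0026,0.002,0.02,0],[0,0.0026,0.002,0.028,0],[0,0.0026,0.002,0.032,0],[0,0.0026,0.002,0.032,0],[0,0.0026,0.002,0.032,0]])

```text
t: 7.45
tool_pos: [537.4, -250.7, 78.2]
tcp_rot: [0.758, -3.049, -0.0]
force: [0.0, 0.1, -1.4]
grip_width: 14.8
grasp_force: 58.7
```

```bash
python3 ring.py; python3 - <<'E'
from h import *
out=[]
for n,(x,y) in(("top",(389,190)),("side",(407,303))):
    p,d=optics.read_camera(n); np.savez(n+"1.npz",p=p,d=d); out.append(cv2.resize(p[y-25:y+25,x-25:x+25],(400,400),interpolation=2))
cv2.imwrite("pics/c2.png",np.hstack(out)[:,:,::-1])
E
```

```text
t 7.45 TCP [ 537.4 -250.7   78.2] yaw 207.91 rel 38.91 ring nominal [ 623.3 -204.6   78.2] F [ 0.   0.1 -1.4] M [-0.04  0.09  0.05]
top red 94 min [-77.3  -6.7  -5.5] max [-34.5   9.2  11.8] med [-57.6   3.6   1.7] circ [array([-55.9,   3.2]), np.float64(21.9)]
top ring 187 min [-128.6  -24.1   -5.2] max [-71.7  25.2  18. ] med [-105.4   -2.5    2.6] circ [array([-1.003e+02, -1.000e-01]), np.float64(29.6)]
side red 219 min [-75.8 -10.7  -4.8] max [50.   6.2  9.6] med [26.2 -3.9 -0.3] circ [array([-12.9,  -3.9]), np.float64(62.9)]
side ring 340 min [-126.8  -26.4   -3.8] max [-76.1  24.7  18.1] med [-105.8   -1.     1.8] circ [array([-99.6,  -0.6]), np.float64(27.4)]
```

View pics/c2.png

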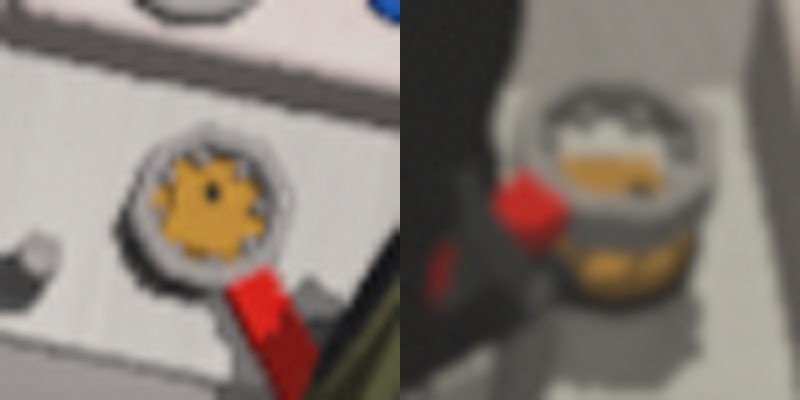

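In the crop the ring sits above the head, with brass showing through the hole (left panel hole centre about (215,208), dot at (212,192)). I'll check it numerically.

```bash
python3 - <<'E'
from h import *
s=manip.observe(); print(s["tool_pos"])
# dot at head: original vs now in top and the ring by grey/brass contours
for n,z in(("top",77.),("side",77.)):
    p=np.load(n+"1.npz")["p"]; H=hsv(p); h,sa,v=H[...,0],H[...,1],H[...,2]
    br=(h>10)&(h<24)&(sa>120)&(v>80)
    for c,st,l in blobs(br,20):
        if abs(c[0]-397)<25 and 150<c[1]<330: 
            ys,xs=np.nonzero(l); q=plane(n,np.c_[xs,ys],60)[:,:2]; print(n,c.round(1),st,"z60",q.mean(0).round(1),((q.min(0)+q.max(0))/2).round(1))
    print(n,"hole z77",plane(n,[[390.9,191.0]] if n=="top" else [[382+622/8-400/8,278+145/8]],z).round(1))
c=optics.camera_params("top");E=c["extrinsics"];f=240/np.tan(np.radians(c["fov_y"]/2))
for P in([628.5,-201.7,60],[628.5,-201.7,77]):
    q=E[:3,:3]@P+E[:3,3]; u=q[:2]/q[2]*f+[c["cx"],c["cy"]]; print((u-[364,165])*8)
E
```

```text
[ 537.72156017 -250.84314491   78.88131892]
top [389.7 190.7] [384 185  13  13 118] z60 [ 630.1 -202.8] [ 629.4 -203.5]
top hole z77 [[ 626.5 -202.8   77. ]]
side [408.  299.3] [403 298  11   4  36] z60 [ 629.7 -199.1] [ 629.9 -199.1]
side [410.2 311.3] [404 309  14   6  52] z60 [ 624.1 -230.2] [ 625.7 -230.6]
side hole z77 [[ 629.1 -206.2   77. ]]
[202.25938357 210.2549204 ]
[211.70379854 201.68232982]
```

Request:
apply_moves(rows=[[0,0,0,0.002,0],[0,0,0,0.004,0],[0,0,0,0.005,0],[0,0,0,0.006,0],[0,0,0,0.007,0],[0,0,0,0.007,0]])

```text
t: 8.25
tool_pos: [537.5, -250.9, 71.4]
tcp_rot: [-0.757, 3.049, -0.001]
force: [0.5, -1.6, -0.8]
grip_width: 15.1
grasp_force: 58.8
```

```bash
python3 ring.py
```

```text
t 8.25 TCP [ 537.5 -250.9   71.4] yaw 207.9 rel 38.9 ring nominal [ 623.5 -204.8   71.4] F [ 0.5 -1.6 -0.8] M [-0.25  0.03 -0.13]
top red 92 min [-77.7  -5.1  -6.4] max [-35.7   9.6  13.9] med [-58.2   3.    1.9] circ [array([-56.8,   3.1]), np.float64(21.5)]
top ring 191 min [-129.   -25.5   -4.6] max [-69.5  25.5  24.1] med [-105.8   -3.     2.8] circ [array([-99.1,   0.8]), np.float64(30.6)]
side red 218 min [-74.  -10.5  -5.1] max [50.8  5.9  9.4] med [25.4 -3.2  0.2] circ [array([-11.5,  -1.8]), np.float64(62.6)]
side ring 326 min [-134.6  -33.7   -3.7] max [-76.2  25.2  23.9] med [-105.4   -1.9    2.7] circ [array([-109.4,   -7.9]), np.float64(36.0)]
```

Request:
apply_moves(rows=[[0,0,0,0.001,0],[0,0,0,0.002,0],[0,0,0,0.003,0],[0,0,0,0.004,0],[0,0,0,0.005,0],[0,0,0,0.006,0],[0,0,0,0.006,0]])

```text
t: 9.05
tool_pos: [537.5, -250.8, 65.3]
tcp_rot: [-0.757, 3.049, -0.0]
force: [1.0, -2.7, -0.8]
grip_width: 14.9
grasp_force: 58.9
```

```bash
python3 ring.py
```

```text
t 9.05 TCP [ 537.5 -250.8   65.3] yaw 207.9 rel 38.9 ring nominal [ 623.4 -204.7   65.3] F [ 1.  -2.7 -0.8] M [-0.43 -0.14 -0.22]
top red 88 min [-76.8  -6.3  -4.2] max [-35.7   8.9  12.5] med [-57.9   2.7   1.4] circ [array([-56.1,   4.1]), np.float64(21.0)]
top ring 178 min [-128.3  -25.3   -5.4] max [-80.3  24.9  19.3] med [-106.3   -1.8    2.5] circ [array([-104.1,    0.6]), np.float64(25.9)]
side red 217 min [-74.3  -9.8  -4.1] max [50.6  6.3  8.3] med [25.7 -3.4  0.1] circ [array([-11.9,  -6.3]), np.float64(62.5)]
side ring 350 min [-127.2  -26.5   -4.3] max [-74.8  24.7  24.8] med [-98.9 -10.5   2.5] circ [array([-99.5,  -0.2]), np.float64(28.1)]
```

Request:
apply_moves(rows=[[0,0,-0.0004,0.0005,0],[0,0,-0.0008,0.001,0],[0,0,-0.001,0.0015,0],[0,0,-0.001,0.002,0],[0,0,-0.001,0.0025,0],[0,0,-0.001,0.0025,0]])

```text
t: 9.75
tool_pos: [537.8, -251.5, 63.1]
tcp_rot: [0.758, -3.049, -0.0]
force: [-2.5, -0.2, 3.1]
grip_width: 14.9
grasp_force: 59.4
```

```bash
cat > st.py <<'E'
from h import *
s=manip.observe(); T=s["tool_pos"]; Rm=R.from_rotvec(s["tcp_rot"]).as_matrix()
yaw=np.degrees(np.arctan2(Rm[1,0],Rm[0,0]))%360
B=np.array([626.1,-204.2,57]); M=np.cross(T-B,s["force"])/1000+s["ft_torque"]
print("t",s["t"],"TCP",T.round(1),"rel",(yaw-169).round(2),"r",np.hypot(*(T-B)[:2]).round(1),"azim-rel",((np.degrees(np.arctan2(*(T-B)[1::-1]))%360)-169).round(1),"Ftool",(s["force"]@Rm).round(1),"M",s["ft_torque"].round(2),"M@bolt on tool",M.round(2),"tau6",s["tau"][5].round(3),"w",s["grip_width"].round(1))
E
python3 st.py
```

```text
Traceback (most recent call last):
  File "st.py", line 5, in <module>
    print("t",s["t"],"TCP",T.round(1),"rel",(yaw-169).round(2),"r",np.hypot(*(T-B)[:2]).round(1),"azim-rel",((np.degrees(np.arctan2(*(T-B)[1::-1]))%360)-169).round(1),"Ftool",(s["force"]@Rm).round(1),"M",s["ft_torque"].round(2),"M@bolt on tool",M.round(2),"tau6",s["tau"][5].round(3),"w",s["grip_width"].round(1))
                                                                                                                                                                                                                                                                                                ^^^^^^^^^^^^^^^^^^^^^
AttributeError: 'float' object has no attribute 'round'
```

Request:
apply_moves(rows=[[0,-0.0001,0.0043,0,0.0436],[0,-0.0004,0.0086,0,0.0873],[0,-0.0008,0.0129,0,0.1309],[0,-0.0015,0.0172,0,0.1745],[0,-0.0023,0.0214,0,0.2182],[0,-0.0034,0.0256,0,0.2618],[0,-0.0046,0.0298,0,0.3054],[0,-0.006,0.0339,0,0.3491],[0,-0.0075,0.0379,0,0.3927],[0,-0.0093,0.0418,0,0.4363]])

```text
t: 10.75
tool_pos: [526.4, -210.5, 63.2]
tcp_rot: [0.079, -3.14, 0.002]
force: [-2.8, -2.3, 3.1]
grip_width: 14.8
grasp_force: 59.4
```

```bash
sed -i 's/"t",s\["t"\]/"t",s["t"]/; s/s\["grip_width"\].round(1)/s["grip_width"]/' st.py; python3 st.py
```

```text
t 10.75 TCP [ 526.4 -210.5   63.2] rel 13.88 r 99.9 azim-rel 14.6 Ftool [ 2.9 -2.2 -3.1] M [-0.3   0.17  0.26] M@bolt on tool [-0.3   0.47  0.47] tau6 -0.166 w 14.79894539494004
```

Request:
apply_moves(rows=[[0,-0.0001,0.0046,0,0.0467],[0,-0.0004,0.0092,0,0.0934],[0,-0.001,0.0138,0,0.1401],[0,-0.0017,0.0184,0,0.1868],[0,-0.0027,0.0229,0,0.2334],[0,-0.0039,0.0274,0,0.2801],[0,-0.0052,0.0318,0,0.3268],[0,-0.0068,0.0361,0,0.3735],[0,-0.0086,0.0404,0,0.4202],[0,-0.0106,0.0446,0,0.4669]])

```text
t: 11.75
tool_pos: [534.5, -165.0, 63.0]
tcp_rot: [-0.65, -3.073, 0.001]
force: [-4.6, 0.9, 5.3]
grip_width: 15.1
grasp_force: 59.5
```

```bash
python3 st.py
```

```text
t 11.75 TCP [ 534.5 -165.    63. ] rel -12.88 r 99.7 azim-rel -12.2 Ftool [ 4.6 -1.1 -5.3] M [-0.16  0.28  0.27] M@bolt on tool [0.04 0.73 0.37] tau6 -0.219 w 15.10129471254357
```

Request:
apply_moves(rows=[[0,-0.0001,0.0046,0,0.0467],[0,-0.0004,0.0092,0,0.0934],[0,-0.001,0.0138,0,0.1401],[0,-0.0017,0.0184,0,0.1868],[0,-0.0027,0.0229,0,0.2334],[0,-0.0039,0.0274,0,0.2801],[0,-0.0052,0.0318,0,0.3268],[0,-0.0068,0.0361,0,0.3735],[0,-0.0086,0.0404,0,0.4202],[0,-0.0106,0.0446,0,0.4669],[0,-0.0106,0.0446,0,0.4669]])

```text
t: 12.85
tool_pos: [562.2, -128.0, 62.9]
tcp_rot: [-1.34, -2.84, 0.0]
force: [-4.9, 0.8, 4.8]
grip_width: 14.9
grasp_force: 59.6
```

```bash
python3 st.py; python3 ring.py | grep top
```

```text
t 12.85 TCP [ 562.2 -128.    62.9] rel -39.51 r 99.5 azim-rel -39.0 Ftool [ 3.8 -3.3 -4.8] M [-0.01  0.5   0.1 ] M@bolt on tool [0.34 0.77 0.42] tau6 0.367 w 14.884721667738622
top red 24 min [22.8 -3.1 -1. ] max [36.4  9.2  7.2] med [28.6  3.9  1.1] circ [array([28.9,  2. ]), np.float64(7.9)]
top ring 66 min [-125.1   -6.6   -4.4] max [-98.9  29.1  14.5] med [-118.1   15.1    0.2] circ [array([-110.6,   11.2]), np.float64(20.7)]
```

Request:
apply_moves(rows=[[0,-0.0001,-0.0039,0,-0.0393],[0,-0.0003,-0.0078,0,-0.0785],[0,-0.0003,-0.0078,0,-0.0785],[0,-0.0003,-0.0078,-0.006,-0.0785],[0,-0.0003,-0.0078,-0.012,-0.0785],[0,-0.0003,-0.0078,-0.02,-0.0785],[0,-0.0003,-0.0078,-0.02,-0.0785],[0,-0.0013,-0.0159,-0.02,-0.1614],[0,-0.0029,-0.024,-0.02,-0.2443],[0,-0.0053,-0.0318,-0.02,-0.3272],[0,-0.0082,-0.0395,-0.02,-0.4102],[0,-0.0118,-0.0469,-0.02,-0.4931],[0,-0.016,-0.0539,-0.02,-0.576],[0,-0.0207,-0.0606,-0.02,-0.6589],[0,-0.026,-0.0669,-0.02,-0.7418],[0,-0.0318,-0.0727,-0.02,-0.8247],[0,-0.0381,-0.078,-0.02,-0.9076],[0,-0.0381,-0.078,-0.02,-0.9076],[0,-0.0381,-0.078,-0.02,-0.9076]])

```text
t: 14.85
tool_pos: [526.4, -207.6, 82.8]
tcp_rot: [0.035, -3.141, -0.0]
force: [0.2, -0.1, -1.2]
grip_width: 14.9
grasp_force: 59.0
```

```bash
python3 st.py; python3 ring.py; python3 - <<'E'
from h import *
out=[]
for n,(x,y) in(("top",(389,190)),("side",(407,303))):
    p,d=optics.read_camera(n); out.append(cv2.resize(p[y-25:y+25,x-25:x+25],(400,400),interpolation=2))
cv2.imwrite("pics/c3.png",np.hstack(out)[:,:,::-1])
E
```

```text
t 14.85 TCP [ 526.4 -207.6   82.8] rel 12.29 r 99.8 azim-rel 13.0 Ftool [-0.2 -0.1  1.2] M [ 0.02  0.11 -0.03] M@bolt on tool [ 0.02  0.   -0.02] tau6 -0.021 w 14.90219245218168
t 14.85 TCP [ 526.4 -207.6   82.8] yaw 181.29 rel 12.29 ring nominal [ 623.8 -204.9   82.8] F [ 0.2 -0.1 -1.2] M [ 0.02  0.11 -0.03]
top red 20 min [-75.2  -2.8  -5.2] max [29.  10.3  8.5] med [23.7  7.   1.3] circ [array([-23.1,   3.5]), np.float64(52.5)]
top ring 134 min [-128.1  -22.    -3.9] max [-79.2  27.6  18.8] med [-113.9   10.9    3. ] circ [array([-103.8,    2.7]), np.float64(26.0)]
side red 268 min [-73.9 -10.   -4.1] max [49.5  5.4 10.2] med [15.4 -5.8  0.8] circ [array([-12.2,  -4.9]), np.float64(61.8)]
side ring 359 min [-126.6  -26.3   -4. ] max [-77.1  25.9  22. ] med [-104.3    1.8    2.7] circ [array([-1.002e+02,  1.000e-01]), np.float64(27.3)]
```

View pics/c3.png

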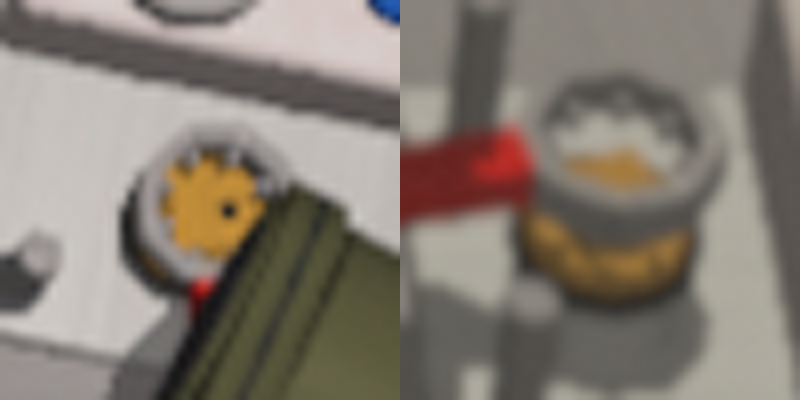

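The crop shows the key lifted clear and the dot moved clockwise to (228,210), so the bolt has turned. I'll lower the key.

Request:
apply_moves(rows=[[0,0,0,0.004,0],[0,0,0,0.008,0],[0,0,0,0.01,0],[0,0,0,0.012,0],[0,0,0,0.0135,0],[0,0,0,0.0135,0]])

```text
t: 15.65
tool_pos: [526.2, -207.5, 69.0]
tcp_rot: [0.039, -3.141, -0.0]
force: [-0.5, -0.1, -1.7]
grip_width: 15.1
grasp_force: 59.0
```

```bash
python3 st.py
```

```text
t 15.65 TCP [ 526.2 -207.5   69. ] rel 12.41 r 99.9 azim-rel 12.9 Ftool [ 0.5 -0.1  1.7] M [0.03 0.12 0.03] M@bolt on tool [ 0.04 -0.06  0.04] tau6 0.001 w 15.060463667807625
```

Request:
apply_moves(rows=[[0,0,0,0.0015,0],[0,0,0,0.003,0],[0,0,0,0.0045,0],[0,0,0,0.0055,0],[0,0,0,0.0065,0],[0,0,0,0.0065,0]])

```text
t: 16.25
tool_pos: [526.5, -207.7, 63.3]
tcp_rot: [0.039, -3.141, 0.0]
force: [-3.4, -0.7, 3.9]
grip_width: 14.8
grasp_force: 59.6
```

```bash
python3 st.py
```

```text
t 16.25 TCP [ 526.5 -207.7   63.3] rel 12.42 r 99.7 azim-rel 13.0 Ftool [ 3.4 -0.7 -3.9] M [0.11 0.42 0.04] M@bolt on tool [0.1  0.78 0.1 ] tau6 0.073 w 14.840301493488147
```

Request:
apply_moves(rows=[[0,-0.0001,0.0043,0,0.0436],[0,-0.0004,0.0086,0,0.0873],[0,-0.0008,0.0129,0,0.1309],[0,-0.0015,0.0172,0,0.1745],[0,-0.0023,0.0214,0,0.2182],[0,-0.0034,0.0256,0,0.2618],[0,-0.0046,0.0298,0,0.3054],[0,-0.006,0.0339,0,0.3491]])

```text
t: 17.05
tool_pos: [531.2, -173.7, 63.2]
tcp_rot: [-0.508, -3.099, 0.001]
force: [-5.3, -0.4, 3.2]
grip_width: 14.6
grasp_force: 59.7
```

```bash
python3 st.py
```

```text
t 17.05 TCP [ 531.2 -173.7   63.2] rel -7.63 r 99.7 azim-rel -6.8 Ftool [ 4.9 -2.1 -3.1] M [-0.05  0.56  0.26] M@bolt on tool [0.05 0.83 0.46] tau6 -0.167 w 14.633827041391209
```

Request:
apply_moves(rows=[[0,-0.0001,0.0035,0,0.035],[0,-0.0002,0.0069,0,0.07],[0,-0.0002,0.0069,0,0.07]])

```text
t: 17.35
tool_pos: [533.6, -167.0, 63.2]
tcp_rot: [-0.614, -3.08, 0.001]
force: [-5.4, -0.3, 4.1]
grip_width: 15.2
grasp_force: 59.7
```

```bash
python3 st.py
```

```text
t 17.35 TCP [ 533.6 -167.    63.2] rel -11.56 r 99.6 azim-rel -10.9 Ftool [ 4.8 -2.4 -4. ] M [-0.13  0.63  0.17] M@bolt on tool [0.03 0.97 0.4 ] tau6 0.326 w 15.242073663465987
```

Request:
apply_moves(rows=[[0,-0.0001,0.0035,0,0.035],[0,-0.0002,0.0069,0,0.07],[0,-0.0002,0.0069,0,0.07]])

```text
t: 17.65
tool_pos: [536.5, -160.7, 63.2]
tcp_rot: [-0.721, -3.057, 0.001]
force: [-5.9, -0.7, 3.7]
grip_width: 14.9
grasp_force: 59.8
```

```bash
python3 st.py
```

```text
t 17.65 TCP [ 536.5 -160.7   63.2] rel -15.56 r 99.6 azim-rel -14.9 Ftool [ 5.  -3.2 -3.6] M [-0.11  0.59  0.17] M@bolt on tool [0.05 0.88 0.49] tau6 0.323 w 14.873962305371075
```

Request:
apply_moves(rows=[[0,-0.0001,0.0035,0,0.035],[0,-0.0002,0.0069,0,0.07],[0,-0.0002,0.0069,0,0.07]])

```text
t: 17.95
tool_pos: [539.7, -154.6, 63.1]
tcp_rot: [-0.828, -3.029, 0.001]
force: [-5.6, -0.2, 3.3]
grip_width: 14.9
grasp_force: 59.8
```

```bash
python3 st.py
```

```text
t 17.95 TCP [ 539.7 -154.6   63.1] rel -19.56 r 99.6 azim-rel -18.9 Ftool [ 4.7 -3.1 -3.3] M [-0.17  0.65  0.29] M@bolt on tool [-0.    0.91  0.58] tau6 0.395 w 14.87931640683616
```

Request:
apply_moves(rows=[[0,-0.0001,0.0035,0,0.035],[0,-0.0002,0.0069,0,0.07],[0,-0.0002,0.0069,0,0.07]])

```text
t: 18.25
tool_pos: [543.3, -149.0, 63.1]
tcp_rot: [-0.932, -2.999, 0.002]
force: [-5.5, -0.2, 5.0]
grip_width: 15.1
grasp_force: 59.9
```

```bash
python3 st.py
```

```text
t 18.25 TCP [ 543.3 -149.    63.1] rel -23.53 r 99.5 azim-rel -22.7 Ftool [ 4.4 -3.3 -5. ] M [-0.26  0.67  0.41] M@bolt on tool [0.02 1.05 0.73] tau6 0.543 w 15.100583726126237
```

Request:
apply_moves(rows=[[0,-0.0001,0.0026,0,0.0262],[0,-0.0001,0.0052,0,0.0524],[0,-0.0001,0.0052,0,0.0524]])

```text
t: 18.55
tool_pos: [546.1, -144.9, 63.0]
tcp_rot: [-1.009, -2.973, 0.003]
force: [-6.6, -1.6, 5.0]
grip_width: 15.1
grasp_force: 60.0
```

```bash
python3 st.py
```

```text
t 18.55 TCP [ 546.1 -144.9   63. ] rel -26.49 r 99.5 azim-rel -25.5 Ftool [ 4.3 -5.3 -5. ] M [-0.36  0.76  0.56] M@bolt on tool [-0.05  1.12  1.09] tau6 0.624 w 15.091860280754732
```

Request:
apply_moves(rows=[[0,0,0.0021,0,0.021],[0,0,0.0021,0,0.021],[0,0,0.0021,0,0.021],[0,0,0.0021,0,0.021]])

```text
t: 18.95
tool_pos: [547.3, -143.5, 63.0]
tcp_rot: [-1.04, -2.963, 0.003]
force: [-6.4, -1.1, 4.5]
grip_width: 15.0
grasp_force: 60.0
```

```bash
python3 st.py;python3 ring.py
```

```text
t 18.95 TCP [ 547.3 -143.5   63. ] rel -27.68 r 99.5 azim-rel -26.6 Ftool [ 4.3 -4.9 -4.5] M [-0.34  0.81  0.58] M@bolt on tool [-0.06  1.12  1.06] tau6 0.598 w 15.021887167021466
t 18.95 TCP [ 547.3 -143.5   63. ] yaw 141.32 rel -27.68 ring nominal [ 623.7 -204.    62.9] F [-6.4 -1.1  4.5] M [-0.34  0.81  0.58]
top red 25 min [21.4 -3.3 -4. ] max [35.4 10.6  4.1] med [27.9  5.2  0.9] circ [array([27.7,  5. ]), np.float64(8.4)]
top ring 100 min [-125.9  -18.4   -5.3] max [-93.8  29.9  16.7] med [-117.1   11.4    0.7] circ [array([-103.1,    5.5]), np.float64(25.0)]
side red 226 min [-74.8  -9.1  -4.2] max [46.4  7.5 11.7] med [-39.8  -4.3   0.5] circ [array([-14.2,   1.4]), np.float64(60.7)]
side ring 397 min [-126.4  -24.5   -5.4] max [-78.3  28.3  25. ] med [-104.5   -9.8    1.7] circ [array([-100.5,    1.8]), np.float64(27.3)]
```

Request:
apply_moves(rows=[[0,0,0.002,0,0.02],[0,-0.0001,0.0038,0,0.038],[0,-0.0001,0.0038,0,0.038],[0,-0.0001,0.0038,0,0.038],[0,-0.0001,0.0038,0,0.038]])

```text
t: 19.55
tool_pos: [549.5, -140.6, 62.9]
tcp_rot: [-1.095, -2.942, 0.004]
force: [-6.9, -2.0, 4.9]
grip_width: 14.8
grasp_force: 60.2
```

```bash
python3 st.py
```

```text
t 19.55 TCP [ 549.5 -140.6   62.9] rel -29.83 r 99.5 azim-rel -28.7 Ftool [ 4.  -6.  -4.8] M [-0.41  0.87  0.65] M@bolt on tool [-0.09  1.2   1.24] tau6 0.678 w 14.831245558380239
```

Request:
apply_moves(rows=[[0,0,0,0,0],[0,0,0,0,0],[0,-0.0001,-0.0035,0,-0.0349],[0,-0.0002,-0.0069,0,-0.0698],[0,-0.0005,-0.0103,0,-0.1047],[0,-0.001,-0.0138,0,-0.1396],[0,-0.001,-0.0138,0,-0.1396]])

```text
t: 20.25
tool_pos: [541.7, -151.4, 63.2]
tcp_rot: [-0.89, -3.012, 0.001]
force: [-5.4, 1.4, 4.2]
grip_width: 15.0
grasp_force: 59.8
```

```bash
python3 st.py
```

```text
t 20.25 TCP [ 541.7 -151.4   63.2] rel -21.91 r 99.5 azim-rel -21.0 Ftool [ 5.3 -1.8 -4.2] M [0.02 0.55 0.36] M@bolt on tool [0.23 0.87 0.53] tau6 0.219 w 15.032851202745992
```

Still 0.53 N m; I'll ease off further, also relaxing the pull along the handle, before opening.

Request:
apply_moves(rows=[[0,0,-0.0035,0,-0.0349],[0,-0.0001,-0.0069,0,-0.0698],[0,0.0005,-0.0086,-0.0005,-0.0873],[0,0.0007,-0.0086,-0.001,-0.0873]])

```text
t: 20.65
tool_pos: [537.6, -158.4, 64.2]
tcp_rot: [0.76, 3.046, -0.0]
force: [2.1, -0.3, -1.7]
grip_width: 14.9
grasp_force: 59.1
```

```bash
python3 st.py
```

```text
t 20.65 TCP [ 537.6 -158.4   64.2] rel -17.02 r 99.7 azim-rel -16.4 Ftool [-2.   0.7  1.7] M [-0.13 -0.18  0.17] M@bolt on tool [-0.21 -0.32  0.09] tau6 0.067 w 14.91598480938969
```

Request:
apply_moves(rows=[[0.3,0,0,0,0],[0.5,0,0,0,0],[0.6,0,0,0,0],[0.6,0,0,0,0],[0.6,0,0,0,0],[0.6,0,0,-0.01,0],[0.6,0,0,-0.03,0],[0.6,0,0,-0.06,0],[0.6,0,0,-0.1,0],[0.6,0,0,-0.14,0],[0.6,0,0,-0.14,0],[0.6,0,0,-0.14,0]])

```text
t: 21.85
tool_pos: [537.8, -158.3, 206.2]
tcp_rot: [0.759, 3.044, -0.001]
force: [-0.5, -0.1, -1.2]
grip_width: 51.5
grasp_force: 0.0
```

```bash
python3 - <<'E'
from h import *
s,c,p,d=snap("wrist","w5"); cv2.imwrite("pics/w5.png",p[:,:,::-1]); print(s["t"],s["tool_pos"],s["force"],s["grip_width"])
ps,_=optics.read_camera("side")
a=cv2.resize(p,(440,330)); b=cv2.resize(ps[230:380,330:490],(352,330))
cv2.imwrite("pics/end.png",np.hstack([a,b])[:,:,::-1])
for n in("wrist","side","top"):
    if n=="wrist": P0,D,C=p,d,c
    else: P0,D=optics.read_camera(n); C=optics.camera_params(n)
    ys,xs=np.mgrid[0:480,0:640]; o,dr=ray(n,np.c_[xs.ravel(),ys.ravel()],C); dc=dr@C["extrinsics"][:3,:3].T
    P=o+dr*(D.ravel()/dc[:,2])[:,None]; H=hsv(P0).reshape(-1,3)
    k=(np.hypot(*(P[:,:2]-[626,-204]).T)<165)&(P[:,2]<75)&(P[:,2]>30)
    red=k&((H[:,0]<6)|(H[:,0]>174))&(H[:,1]>170)&(P[:,0]<615)
    rg=k&(np.hypot(*(P[:,:2]-[626,-204]).T)<30)&(H[:,1]<70)&(P[:,2]>56)
    for nm,m in(("red",red),("ring",rg)):
        if m.sum()>10:
            q=P[m]; print(n,nm,m.sum(),"ext",q.min(0).round(1),q.max(0).round(1),"med z",np.median(q[:,2]).round(1), "near/far z",[np.median(q[g,2]).round(1) for g in((r:=np.hypot(*(q[:,:2]-[626,-204]).T))<np.percentile(r,25),r>np.percentile(r,75))])
E
```

```text
File "<stdin>", line 16
SyntaxError: assignment expression cannot be used in a comprehension iterable expression
```

```bash
python3 - <<'E'
from h import *
s,c,p,d=snap("wrist","w5"); print(s["t"],s["tool_pos"],s["force"],s["grip_width"])
ps,ds=optics.read_camera("side")
a=cv2.resize(p,(440,330)); b=cv2.resize(ps[230:380,330:490],(352,330))
cv2.imwrite("pics/end.png",np.hstack([a,b])[:,:,::-1])
for n,P0,D,C in(("wrist",p,d,c),("side",ps,ds,optics.camera_params("side"))):
    ys,xs=np.mgrid[0:480,0:640]; o,dr=ray(n,np.c_[xs.ravel(),ys.ravel()],C); dc=dr@C["extrinsics"][:3,:3].T
    P=o+dr*(D.ravel()/dc[:,2])[:,None]; H=hsv(P0).reshape(-1,3); rr=np.hypot(*(P[:,:2]-[626,-204]).T)
    k=(rr<165)&(P[:,2]<75)&(P[:,2]>30)
    red=k&((H[:,0]<6)|(H[:,0]>174))&(H[:,1]>170)&(P[:,0]<615)
    rg=k&(rr<30)&(H[:,1]<70)&(P[:,2]>56)
    for nm,m in(("red",red),("ring",rg)):
        if m.sum()>10:
            q=P[m]; r=rr[m]; print(n,nm,m.sum(),"ext",q.min(0).round(1),q.max(0).round(1),"med z",np.median(q[:,2]).round(1),"near/far z",np.median(q[r<np.percentile(r,25),2]).round(1),np.median(q[r>np.percentile(r,75),2]).round(1))
E
```

```text
21.85 [ 537.78928556 -158.2881001   206.17073776] [-0.48095805 -0.11480454 -1.17360785] 51.49186393614492
wrist red 3331 ext [ 484.8 -202.9   50.5] [ 605.7 -137.7   66. ] med z 63.5 near/far z 63.8 63.2
wrist ring 1514 ext [ 599.6 -231.    56. ] [ 653.  -178.3   66.2] med z 63.6 near/far z 60.3 63.5
side red 375 ext [ 489.6 -201.5   52.5] [ 602.3 -140.8   68.4] med z 62.9 near/far z 63.2 62.9
side ring 284 ext [ 602.1 -233.1   56. ] [ 653.2 -178.9   68.3] med z 63.1 near/far z 61.9 62.5
```

View pics/end.png

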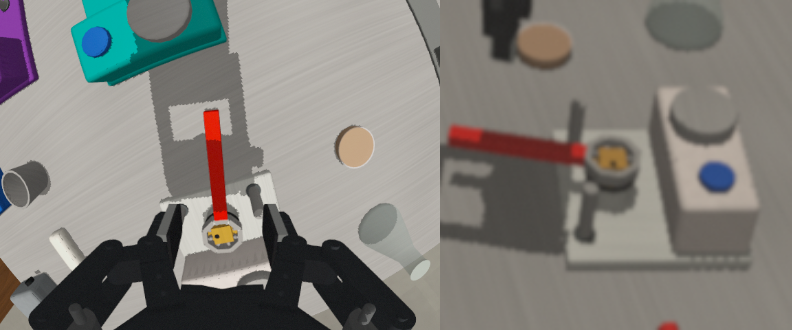

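The picture shows the key flat on the bolt, let go of and centred: handle (211,110)-(220,215), ring about (221,232). Its top is at z 63.5 (64 expected), level. I'll hand in.

```bash
python3 -c "
from bench import manip
print(manip.close_job())"
```

```text
the job is handed in; nothing more can be done
None
```

The bolt is tightened to about 1.2 N m against its stop (measured at the wrist) in two swings, and the key sits level and fully down on it, let go of; the job was handed in at about 22 s and gave no verdict.

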